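# Roll the spare trolley wheel into its stall and wedge it

## Robot

A 7-joint arm with a two-finger parallel gripper is mounted at the origin on the work surface. World frame = base frame: x ahead of the robot, y to its left, z up, the work surface at z = 0. Lengths are in m, angles in rad, forces in N, time in s.
With the tool pointing down it reaches from about 0.425 to 1.025 m from the base axis. Payload 9.4 kg.
Tool frame: the origin (TCP) lies at the very end of the fingers, on their centre line; the grasp point (between the pads) lies 19 mm behind it; z points along the fingers, y is the direction in which the jaws open and shut (so a half turn about z gives the same grasp; the last joint's range is limited). The gripper opens to 93 mm and grips with 3 to 60 N. Pads are 15 mm wide; open, the fingers measure 128 mm over their backs; the gripper's body (75 mm by 188 mm) begins 65 mm behind the grasp point.
Start: joints at [-1.4, 0.599, -0.003, 1.599, 0.002, 0.943, -0.08], TCP at [0.178, 0.703, 0.219] pointing down, gripper open.
Joint ranges: [-2.57, 2.57], [-0.35, 1.97], [-1.29, 1.29], [0.11, 2.56], [-1.05, 4.19], [0.11, 1.86], [-2.63, 2.63]. Speed limits (rad/s): [2.22, 2.22, 3.01, 3.01, 3.14, 3.14, 3.14].

## Interface

Orientations are given as a unit quaternion [x, y, z, w].
In Python, from workcell import * gives the robot as it stands.
- The arm moves only by the tool move_arm, never from a script. Its argument "targets" is text: rows parted by semicolons, each of 5 numbers parted by spaces: the shift along the world's x, y, z in cm, then the turn about the world's z in degrees, then the gripper command: -1 is shut, 1 is fully open, values between are in proportion. A call has 1 to 8 rows; each row shifts and turns the commanded pose from where the row before left it; what a row does not reach is not made up. A row lasts 1/8 s, in which the tool goes at most 62.5 mm and 10.7 degrees, less where a joint would pass 70% of its speed; a pose out of reach is approached as far as the arm can. A call is refused whole if a number of a shift passes 6.25 or a number of a turn 10.7, either way. A call with a gripper value outside its range is refused whole. The fingers move at their own pace and stop on an object; "newtons" is the grip in N (left out, the last holds). Time passes only in rows, so rows that do not move let the fingers close. It gives the time, the measured TCP pose, the force and the opening at its end, in the units of the state.
- observe(): the state, without advancing time (a new reading comes with each control period).
- grab_frame(name): name is "scene" or "top"; returns (picture, depth): 480x640x3 uint8, red, green, blue; 480x640 float32, m along the optical axis (not along the pixel's ray), 0 where there is no reading.
- camera_info(name): a dict with "fx", "fy", "cx", "cy" (pixels), "world_to_cam" (4x4, takes a point from world to camera coordinates). Camera axes: x right, y up, looking along -z (the intrinsics and any distortion apply to the point x, -y, -z); pixel columns grow to the right and rows downward; lengths in m; the calibration is good to about 2 mm. A picture is of the moment at which its call begins. camera_info takes no time and is no camera call.
- close_job(): hands the job in, once; it reports no verdict.
Trained networks look in the newest picture that a camera, given by its name, has taken for a name from the list of things; names that differ only in an ending like _2 or _b are one class to them, and where a whole thing is asked for, a point or a joint stands for the part that bears it (a point fixed in the world has none). Each returns a list of dicts, best first, with "p" (0 to 1); they miss things now and then, are a little off and sometimes report something else, mostly with a low value. They report only what shows in the picture. A call takes as long as a camera call. They do not tell look-alikes from the thing itself.
- find_in(query, camera): "rect" ([left, top, width, height] in pixels, round what is visible of it).
- trace(query, camera): "region" (480x640 bool, what is visible of it) and "rect" ([left, top, width, height] in pixels, round what is visible of it).
- landmark_of(query, camera): "at" ([column, row] in pixels: a listed point, or the origin of a listed thing).
The state is a dict: "time": time; "joints": joint angles; "joint_velocities": joint speeds; "effort": joint torques, N m; "position": TCP position; "ee_rot": TCP orientation; "force": force on the tool from outside, world axes, zero at the start; "moment": the same for the moment, N m; "grip_width": finger opening in m.
Only numpy, scipy, OpenCV 4.12 (cv2) and the standard library are available. Lean on these libraries where they do the work, as an engineer would, in place of code of your own. Each camera call takes 0.05 s, during which the arm holds its last target.

## Task

Put the spare wheel away: roll it on its tyre along the shelf into the mouth of the wooden wheel stall, upright, without lifting it, skidding it along or letting it fall over. Then set the wooden wedge on the shelf behind the tyre, thin end first, and push it firmly but not hard until the wheel is held snug between the wedge and the stop block at the back of the stall. Leave both like that, and do not disturb the other things on the shelf.

Things in the scene. Friction and masses are not known exactly. Their poses are not given: they have to be found in the camera images.
- wheel_hub (a point): Centre of the spare wheel, which stands on its black rubber tyre, 90 mm across and 28 mm wide, 0.5 kg. y is the axle; at the start z points up and x level along the rolling direction, towards the stall. Domed smooth steel axle caps stand out on both sides, 46 mm over both: pinched lightly there by flat fingers it stays upright and turns freely, so it rolls when they are moved level.
- stall: Plain plywood wheel stall fixed to the shelf; over 15 N on it or the wheel is too hard. Origin on the shelf in the middle of its mouth, x level into the stall, z up. Rails 15 mm high, 14 thick, 36 mm apart inside, run from the mouth to x = 130 mm; over the first 24 mm they flare to 58 mm at the mouth. The wheel stands on the shelf itself between them; fingers at its axle caps pass above the rails.
- stop_zone (a point): Point in the stall at x = 50 mm, 45 mm above the shelf: the foremost place of the stop block's face. The block (plywood, upright, 34 mm wide, 60 mm high) is bolted firmly in a slot with its face 0 to 20 mm beyond this point along the stall's x; where is not reported and must be felt. The wheel's centre ends 5 to 25 mm inside the mouth. Holding it snug takes a push of 8 to 12 N on the wedge.
- wedge_mid (a point): Centre of the heel of a loose plain wooden wedge on the shelf, 90 g. Heel 36 mm long (x), 28 wide (y), 34 high, gripped across its width; from its top edge at x = 18 mm a face falls at 45 degrees to a blunt toe 6 mm high at x = 46 mm. x points to the thin end, z up. Flat on the shelf it touches the tyre when this point is 71 mm behind the wheel's centre; the heel then stays outside the rails.
- torch: Bystander: red torch 170 mm long lying on the shelf, 48 mm high. Origin on the shelf under its middle; x along it.
- carrier_a: Bystander: white ceramic fuse carrier 60 x 28 x 36 mm. Origin on the shelf under its middle.
- carrier_b: Bystander: second white ceramic fuse carrier, the same. Origin on the shelf under its middle.
- screwdriver: Bystander: green-handled screwdriver lying on the shelf along its x axis.
There are look-alikes about, which are no part of the job. Of the things shaped like the part that bears wedge_mid, the wooden one is meant. There is more than one size of the part that bears wheel_hub; the job needs the larger.

How it is judged:
On the way, in this order (a step that is already met when the one before it is completed fails the run):
1. the wheel has turned through half a turn, upright, on its way to the stall (angle between wheel_hub's own z axis and vertical above 2.6 rad and x of wheel_hub in the frame of stall below -0.01 m).
2. the wheel stands inside the mouth of the stall (x of wheel_hub in the frame of stall above -0.008 m and y of wheel_hub in the frame of stall between -0.009 and 0.009 m), for 0.1 s.
3. the wheel is squeezed between the wedge (at least 3 N) and the stop block (at least 1 N) (contact force between wheel and wedge above 3 N and contact force between wheel and stall above 1 N), for 0.2 s.
At the end, for the whole second after the job is handed in: Wheel upright on the shelf, centre 2-29 mm inside the stall mouth, within 8 mm of the middle, axle square within 9 deg; wedge flat on the shelf behind it, in line (12 mm, 14 deg), centres at most 74 mm apart, so the wheel has no more than 3 mm of play; both at rest and let go (x of wheel_hub in the frame of stall between 0.002 and 0.029 m and y of wheel_hub in the frame of stall between -0.008 and 0.008 m and height (world z) of wheel_hub below 0.05 m and angle between the y axis of wheel_hub and the y axis of stall, either way round below 0.16 rad and y of wedge_mid in the frame of stall between -0.012 and 0.012 m and angle between wedge_mid's own z axis and vertical below 0.1 rad and height (world z) of wedge_mid below 0.021 m and angle between the x axis of wedge_mid and the x axis of stall, either way round below 0.25 rad and horizontal distance between wheel_hub and wedge_mid below 0.074 m and linear speed of each of wheel, wedge below 0.01 m/s); the robot touches nothing.
It fails at once if the wheel leans more than 20 degrees (angle between wheel_hub's own y axis and vertical below 1.22 rad or angle between wheel_hub's own y axis and vertical above 1.92 rad).
It fails at once if the wheel is lifted more than 8 mm off the shelf (height (world z) of wheel_hub above 0.053 m).
It fails at once if the wheel is forced against the stall with more than 15 N (contact force between wheel and stall above 15 N).
It fails at once if the wedge is forced against the wheel with more than 15 N (contact force between wheel and wedge above 15 N).
It fails at once if a bystander is moved more than 20 mm (distance of any of torch, carrier_a, carrier_b, screwdriver from where it was at the start of the episode above 0.02 m).
It also fails if it takes over 72 s, if anything falls off the work surface, if the arm or the gripper's body presses on something with over 40 N, if the wrist force passes 120 N, or if a joint passes its speed limit or range.

## Working session

There is one attempt and no reset: what is moved stays moved. The work goes in short steps, Python scripts to look and compute and a tool call to move; the robot and the scene stay as the last step left them, time stands still between calls to the robot, and variables do not carry over. Pictures are saved under pics/ and viewed, and the job is handed in when it is done.

Besides the shell and the picture viewer there is one more tool, called after "Call:" in YAML: its name, and indented under it one key for each argument. move_arm: Moves the arm, as the interface text tells. Its arguments: {"type":"object","properties":{"targets":{"type":"string"},"newtons":{"type":"number"}},"required":["targets"]}

```bash
ls; mkdir -p pics; cat > h.py <<'E'
from workcell import *
import numpy as np, cv2
def save(n,im): cv2.imwrite('pics/'+n+'.png',cv2.cvtColor(im,cv2.COLOR_RGB2BGR))
def inv(ci): return np.linalg.inv(np.array(ci['world_to_cam']))
def pt(ci,u,v,d):
    p=np.array([(u-ci['cx'])/ci['fx']*d,-(v-ci['cy'])/ci['fy']*d,-d,1.]); return (inv(ci)@p)[:3]
def proj(ci,P):
    p=np.array(ci['world_to_cam'])@np.append(P,1.); return np.array([ci['cx']+ci['fx']*p[0]/-p[2], ci['cy']+ci['fy']*-p[1]/-p[2]])
def ray(ci,u,v):
    I=inv(ci); d=I[:3,:3]@np.array([(u-ci['cx'])/ci['fx'],-(v-ci['cy'])/ci['fy'],-1.]); return I[:3,3],d
def onplane(ci,u,v,z):
    o,d=ray(ci,u,v); return o+d*(z-o[2])/d[2]
E
python3 - <<'E'
from h import *
s=observe(); print(s)
for n in('scene','top'):
    im,d=grab_frame(n); save(n+'0',im); np.save(n+'0.npy',d); print({k:v for k,v in camera_info(n).items()})
    for q in('wheel_hub','stall','stop_zone','wedge_mid','torch','carrier_a','screwdriver'):
        print(n,q,[(np.round(r['at']),round(r['p'],2)) for r in landmark_of(q,n)][:5])
print(observe()['time'])
E
```

```text
pics
{'time': 0.0, 'joints': array([-1.39974159,  0.60009186, -0.00252458,  1.60012716,  0.00179901,
        0.94289453, -0.07978359]), 'joint_velocities': array([ 0.00130733,  0.00190905, -0.00196176,  0.00076668,  0.00024452,
        0.00034941, -0.00010782]), 'effort': array([-1.81580082e-03, -7.65068507e+01,  1.49683926e+00, -2.52358156e+01,
       -5.24497801e-02,  1.67319569e-02,  1.49130333e-04]), 'position': array([0.17769984, 0.70238439, 0.21778524]), 'ee_rot': array([ 1.23531514e-01,  9.92340359e-01, -7.59225553e-04, -1.91660897e-05]), 'force': array([-0.04138087, -0.53547654,  0.44401334]), 'moment': array([-0.03704877, -0.00720366,  0.01871121]), 'grip_width': 0.09302673681351474}
{'fx': 521.1814122652501, 'fy': 521.1814122652501, 'cx': 321.41971584674576, 'cy': 235.2822347889543, 'world_to_cam': array([[ 0.5089893 ,  0.86069226,  0.01177824, -0.22167225],
       [-0.66366341,  0.38368459,  0.64213473,  0.39460301],
       [ 0.54816126, -0.3346565 ,  0.76650131, -1.59438466],
       [ 0.        ,  0.        ,  0.        ,  1.        ]])}
scene wheel_hub [(array([299., 232
[... 482 characters left out ...]
cam': array([[-0.01934097, -0.99970581,  0.01463624, -0.11365199],
       [ 0.98918475, -0.0170045 ,  0.14568586, -0.58012629],
       [-0.14539412,  0.01729565,  0.98922263, -0.91118741],
       [ 0.        ,  0.        ,  0.        ,  1.        ]])}
top wheel_hub [(array([335., 257.]), 0.79), (array([289., 190.]), 0.63)]
top stall [(array([186., 244.]), 0.91)]
top stop_zone [(array([148., 244.]), 0.6)]
top wedge_mid [(array([493., 320.]), 0.84), (array([434., 302.]), 0.7)]
top torch [(array([430., 299.]), 0.71), (array([308., 127.]), 0.64), (array([152., 141.]), 0.24)]
top carrier_a [(array([306., 333.]), 0.71), (array([216., 349.]), 0.68)]
top screwdriver [(array([154., 138.]), 0.72)]
0.8
```

View pics/scene0.png

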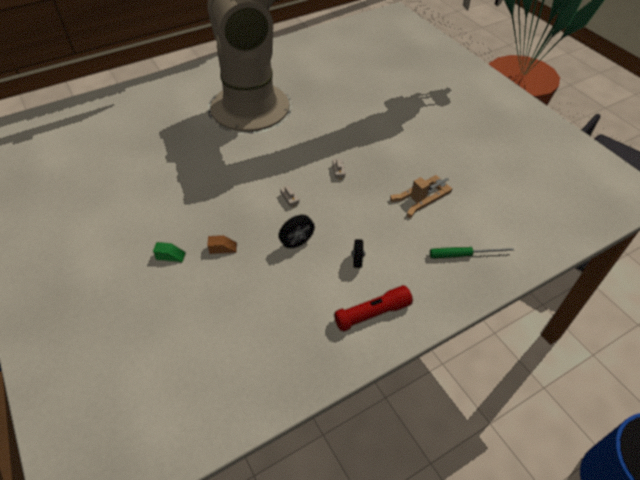

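View pics/top0.png

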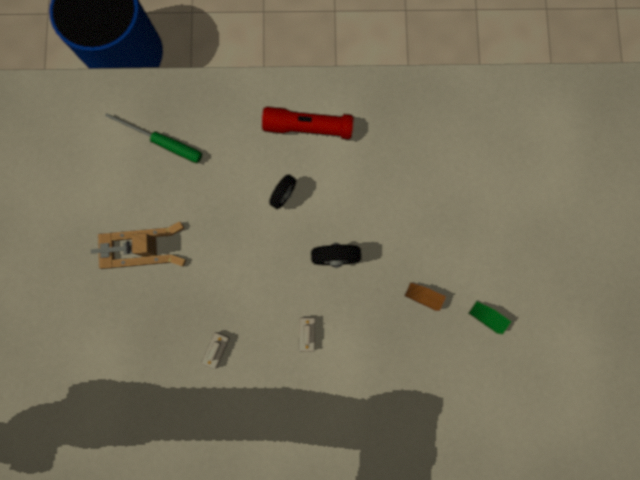

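Scene view: large wheel at (297,231), small look-alike wheel at (358,254), wooden wedge at (222,245), green look-alike wedge at (169,252), stall at (422,195). Top view: large wheel (336,255), small wheel (283,191), wooden wedge (425,296), green wedge (490,317), stall mouth near (184,244). I choose the large wheel and the brown wedge, and check them in a close crop.

```bash
python3 - <<'E'
from h import *
im=cv2.imread('pics/top0.png'); a=cv2.resize(im[210:320,85:285],None,fx=4,fy=4,interpolation=cv2.INTER_CUBIC); b=cv2.resize(im[235:325,300:450],None,fx=5,fy=5,interpolation=cv2.INTER_CUBIC)
cv2.imwrite('pics/ca.png',a); cv2.imwrite('pics/cb.png',b)
ct=camera_info('top'); cs=camera_info('scene')
D=np.load('top0.npy')
import itertools
rgb=im[:,:,::-1].astype(int)
I=inv(ct)
v,u=np.mgrid[0:480,0:640]
d=D
P=np.stack([(u-ct['cx'])/ct['fx']*d,-(v-ct['cy'])/ct['fy']*d,-d,np.ones_like(d)],-1)@I.T
P=P[...,:3]; np.save('P0.npy',P)
print('table z',np.median(P[300:370,330:400,2]), P[150:200,350:500,2].mean())
def blob(r,zmin,zmax):
    l,t,w,h=r; m=np.zeros((480,640),bool); m[t:t+h,l:l+w]=1
    m&=(P[...,2]>zmin)&(P[...,2]<zmax)&(d>0); return P[m]
for n,r in dict(wheel=(305,238,62,34),wedge=(400,278,50,36),small=(262,170,40,42),stall=(85,215,110,60),torch=(255,100,105,45),ca=(295,310,25,45),cb=(200,325,32,48)).items():
    Q=blob(r,0.006,0.12); 
    rect=cv2.minAreaRect((Q[:,:2]*1000).astype(np.float32)); print(n,len(Q),rect,Q[:,2].max(),np.percentile(Q[:,2],95))
tri=lambda a,b:None
def triang(ua,ub):
    o1,d1=ray(ct,*ua);o2,d2=ray(cs,*ub)
    A=np.stack([d1,-d2],1);t=np.linalg.lstsq(A,o2-o1,rcond=None)[0]
    p,q=o1+d1*t[0],o2+d2*t[1]; return (p+q)/2,np.linalg.norm(p-q)
print(triang((335,257),(299,232)),triang((186,244),(400,210)),triang((148,244),(419,188)),triang((434,302),(220,246)))
E
```

```text
table z 0.0007178634629116942 0.005858982449418415
wheel 999 ((546.5025634765625, -135.43386840820312), (44.34849166870117, 90.72408294677734), 6.313721179962158) 0.0933565454324986 0.09109791334369152
wedge 632 ((477.0911865234375, -295.2210693359375), (67.35174560546875, 49.712554931640625), 75.3943862915039) 0.04037199427478966 0.03666980043266334
small 576 ((671.4306640625, -42.007347106933594), (43.610206604003906, 76.64393615722656), 84.50928497314453) 0.07182382492769213 0.06841784652200211
stall 2339 ((583.1815795898438, 217.07901000976562), (97.65206909179688, 182.34580993652344), 0.7241154909133911) 0.06570010007053773 0.06112073529579348
torch 2077 ((801.6879272460938, -80.31329345703125), (186.93606567382812, 62.427772521972656), 79.85505676269531) 0.05251980535385348 0.049067493944234486
ca 550 ((408.80499267578125, -81.51464080810547), (26.854480743408203, 59.707969665527344), 89.33643341064453) 0.039603250314516836 0.037763562214229225
cb 582 ((383.9275207519531, 81.35296630859375), (28.611522674560547, 60.15983963012695), 66.20970916748047) 0.040935624044096675 0.03722898654888353
(array([ 0.54510646, -0.13099248,  0.03870437]), np.float64(0.00788524156398814)) (array([ 0.57876544,  0.14411442, -0.00335829]), np.float64(0.0067089424678671685)) (array([0.5735138, 0.1996688, 0.0430497]), np.float64(0.00689447719125926)) (array([ 0.46482665, -0.30572048,  0.01002598]), np.float64(0.01735466617774469))
```

View pics/ca.png

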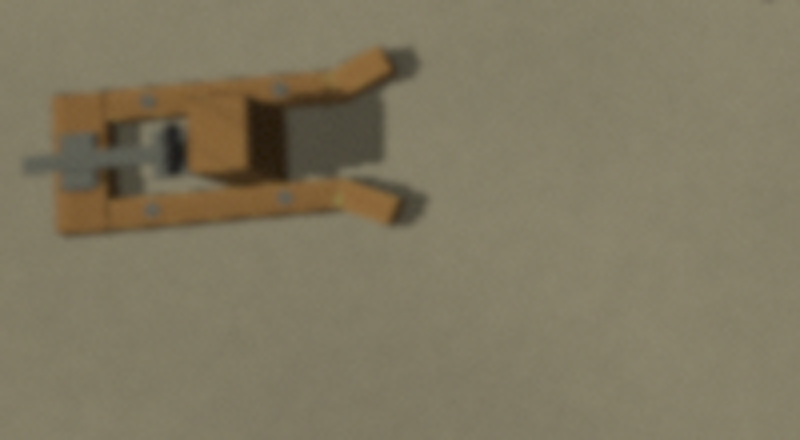

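View pics/cb.png

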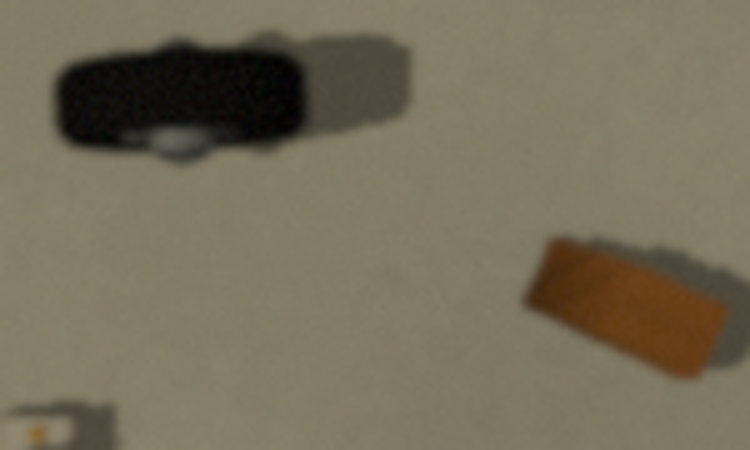

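The crops confirm the large black tyre with silver caps on its sides, and the brown wooden wedge with its thin end to the left. The stall's mouth faces right, towards the wheel. Next I measure each one precisely.

```bash
python3 - <<'E'
from h import *
im=cv2.cvtColor(cv2.imread('pics/top0.png'),cv2.COLOR_BGR2RGB); hsv=cv2.cvtColor(im,cv2.COLOR_RGB2HSV)
ct=camera_info('top');cs=camera_info('scene')
m=((hsv[...,1]>110)&(hsv[...,0]<25)).astype(np.uint8)
# stall rails: outer edges per column
def edge(cols,lo):
    out=[]
    for c in cols:
        r=np.where(m[215:275,c])[0]+215
        if len(r): out.append(onplane(ct,c,(r.min()-.5) if lo else r.max()+.5,0.015)[:2])
    return np.array(out)
for lo in(True,False):
    E=edge(range(112,165),lo); k=np.polyfit(E[:,1],E[:,0],1); print('rail',lo,k, 'angle deg x/y',np.degrees(np.arctan(k[0])),'resid',np.std(E[:,0]-np.polyval(k,E[:,1])), 'x at y=.15',np.polyval(k,.15))
ys,xs=np.where(m[215:275,85:200]); 
c=xs.max()+85; 
for half in((215,244),(244,275)):
    yy,xx=np.where(m[half[0]:half[1],85:200]); j=np.argsort(xx)[-6:]
    print('flare tip',[np.round(onplane(ct,xx[i]+85.5,yy[i]+half[0],.015)[:2],4) for i in j])
yy,xx=np.where(m[215:275,85:200]); print('back',xx.min()+85,onplane(ct,xx.min()+84.5,250,.015))
# wedge
w=np.zeros_like(m); w[278:318,398:450]=m[278:318,398:450]
n,l,st,ce=cv2.connectedComponentsWithStats(w); print(st,ce)
i=1+np.argmax(st[1:,4]); cn=cv2.findContours((l==i).astype(np.uint8),cv2.RETR_EXTERNAL,cv2.CHAIN_APPROX_NONE)[0][0]
r=cv2.minAreaRect(cn); b=cv2.boxPoints(r); print('wedge box',b); print([np.round(onplane(ct,*p,.034)[:2],4) for p in b]); print([np.round(onplane(ct,*p,.0)[:2],4) for p in b])
# wheel
g=(im.max(2)<45).astype(np.uint8)
w=np.zeros_like(g); w[238:272,305:368]=g[238:272,305:368]
P=np.load('P0.npy'); mm=(w>0)&(P[...,2]>.082)&(P[...,2]<.1); Q=P[mm]; print('tyre top',len(Q),Q.mean(0)); 
ms=(w>0)&(P[...,2]>.02); 
yy,xx=np.where(ms); print('wheel px',xx.min(),xx.max(),yy.min(),yy.max())
Q=P[(w>0)&(P[...,2]>.06)]; k=np.polyfit(Q[:,1],Q[:,0],1); print('dir',k,Q[:,1].min(),Q[:,1].max(),Q[:,0].min(),Q[:,0].max())
for q in('wheel_hub','wedge_mid','stall'):
    for n in('scene','top'):
        print(q,n,[(r['rect'],round(r['p'],2),r['region'].sum()) for r in trace(q,n)])
E
```

```text
rail True [-0.07948724  0.61940531] angle deg x/y -4.5447279562164224 resid 0.0018199919232526124 x at y=.15 0.6074822253913513
rail False [-0.0783224   0.55566952] angle deg x/y -4.478400250826844 resid 0.0005284804673411338 x at y=.15 0.5439211567898898
flare tip [array([0.6044, 0.1452]), array([0.6062, 0.1434]), array([0.61  , 0.1435]), array([0.6081, 0.1434]), array([0.6044, 0.1433]), array([0.6062, 0.1416])]
flare tip [array([0.5435, 0.1385]), array([0.5472, 0.1386]), array([0.5417, 0.1385]), array([0.5399, 0.1384]), array([0.5453, 0.1385]), array([0.5435, 0.1367])]
back 98 [0.56642279 0.2964636  0.015     ]
[[     0      0    640    480 306556]
 [   406    283     40     28    644]] [[319.27706846 239.38112123]
 [425.61956522 296.08850932]]
wedge box [[404.08218 295.45044]
 [411.5383  279.60626]
 [446.40518 296.01422]
 [438.94907 311.8584 ]]
[array([ 0.4731, -0.2559]), array([ 0.5009, -0.2704]), array([ 0.4707, -0.3313]), array([ 0.443 , -0.3166])]
[array([ 0.4743, -0.2612]), array([ 0.5031, -0.2762]), array([ 0.4718, -0.3392]), array([ 0.4432, -0.324 ])]
tyre top 453 [ 0.54586061 -0.13479844  0.08762797]
wheel px 312 360 244 264
dir [-0.05469329  0.53747699] -0.17751367766281845 -0.09383319262681777 0.43917264912431125 0.560509139755353
wheel_hub scene [([354.8, 240.9, 9.9, 29.2], 0.7, np.int64(319)), ([279.2, 212.1, 38.7, 35.5], 0.55, np.int64(967)), ([428.4, 245.8, 87.7, 18.4], 0.27, np.int64(670))]
wheel_hub top [([270.0, 173.0, 25.4, 36.3], 0.91, np.int64(584)), ([309.9, 245.0, 51.6, 26.1], 0.84, np.int64(995))]
wedge_mid scene [([157.4, 241.3, 29.3, 19.2], 0.82, np.int64(503)), ([208.8, 235.7, 29.7, 22.7], 0.77, np.int64(479))]
wedge_mid top [([403.9, 282.7, 39.7, 27.5], 0.88, np.int64(689)), ([470.1, 300.8, 39.2, 32.0], 0.66, np.int64(694))]
stall scene [([389.5, 176.3, 59.4, 44.9], 0.8, np.int64(1116))]
stall top [([91.5, 222.5, 93.5, 48.9], 0.81, np.int64(2445))]
```

```bash
python3 - <<'E'
from h import *
im=cv2.imread('pics/scene0.png'); a=cv2.resize(im[155:275,190:340],None,fx=5,fy=5,interpolation=cv2.INTER_CUBIC)
cv2.imwrite('pics/cc.png',a)
b=cv2.resize(im[165:225,380:460],None,fx=8,fy=8,interpolation=cv2.INTER_CUBIC)
cv2.imwrite('pics/cd.png',b)
E
```

```text
(no output)
```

View pics/cc.png

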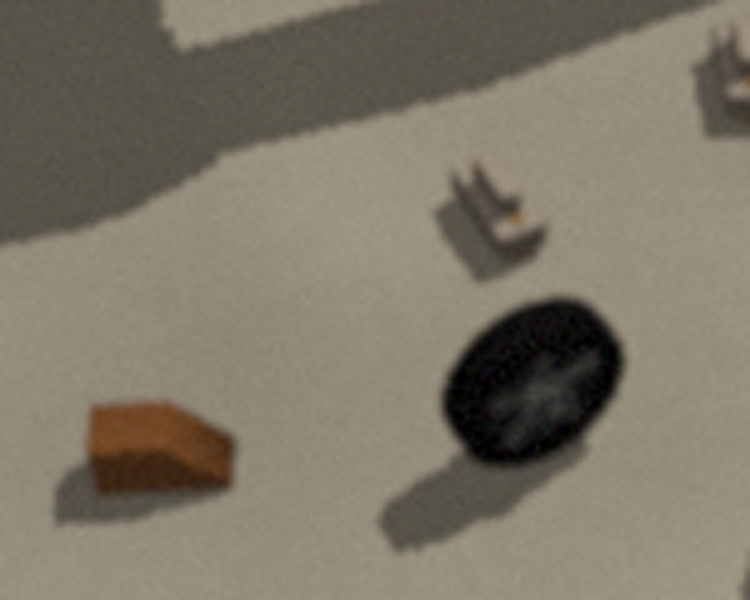

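View pics/cd.png

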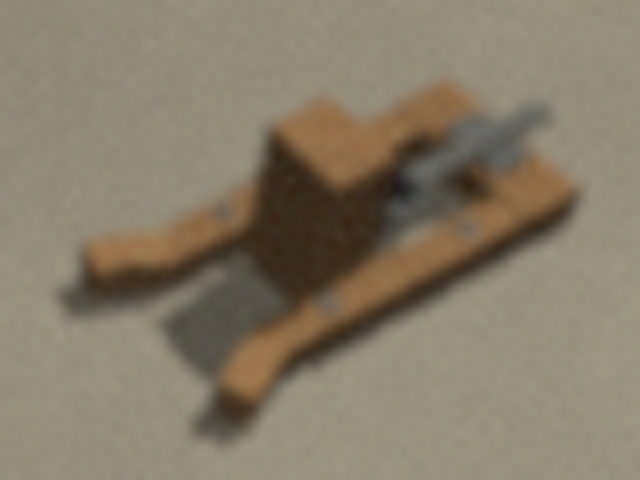

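```bash
cat > ov.py <<'E'
from h import *
def T(x,y,z,yaw):
    c,s=np.cos(yaw),np.sin(yaw); return lambda p:np.array([x+c*p[0]-s*p[1],y+s*p[0]+c*p[1],z+p[2]])
def poly(im,ci,f,pts,col,s,o,closed=False):
    q=np.array([(proj(ci,f(np.array(p)))+.5-o)*s for p in pts]); cv2.polylines(im,[np.round(q*16).astype(np.int32)],closed,col,1,cv2.LINE_AA,4)
def wheel(im,ci,f,s,o):
    t=np.linspace(0,2*np.pi,60)
    for y in(-.014,.014): poly(im,ci,f,[(.045*np.cos(a),y,.045*np.sin(a)) for a in t],(0,255,255),s,o)
    poly(im,ci,f,[(0,-.023,0),(0,.023,0)],(255,0,255),s,o)
def stall(im,ci,f,s,o):
    for g in(-1,1):
        for z in(0.015,): poly(im,ci,f,[(0,g*.029,z),(.024,g*.018,z),(.130,g*.018,z),(.130,g*.032,z),(.024,g*.032,z)],(0,255,255),s,o)
def wedge(im,ci,f,s,o):
    for y in(-.014,.014): poly(im,ci,f,[(-.018,y,-.017),(-.018,y,.017),(.018,y,.017),(.046,y,-.011),(.046,y,-.017)],(0,255,255),s,o,True)
def draw(fn,cam,kind,pose,box,s,out):
    im=cv2.imread(fn); l,t,w,h=box; a=cv2.resize(im[t:t+h,l:l+w],None,fx=s,fy=s,interpolation=cv2.INTER_CUBIC)
    kind(a,camera_info(cam),T(*pose),s,np.array([l,t])); return a
E
cat > t.py <<'E'
from ov import *
W=(.546,-.135,.045,np.radians(89)); S=(.5763,.142,0,np.radians(94.5)); 
c=np.array([.5009-.4731,-.2704+.2559]); ax=np.array([.4731-.443,-.2559+.3166]); yaw=np.arctan2(ax[1],ax[0]); print(np.degrees(yaw))
V=(.462,-.307,.017,yaw)
for n,fn in(('top','pics/top0.png'),('scene','pics/scene0.png')):
    B={'top':((300,235,75,45),(85,215,110,60),(395,270,60,50)),'scene':((270,200,60,60),(380,165,80,60),(200,225,50,40))}[n]
    A=[draw(fn,n,k,p,b,5,0) for k,p,b in zip((wheel,stall,wedge),(W,S,V),B)]
    H=max(a.shape[0] for a in A); A=[cv2.copyMakeBorder(a,0,H-a.shape[0],0,5,0) for a in A]
    o=np.hstack(A); o=cv2.resize(o,None,fx=min(1,800/o.shape[1]),fy=min(1,800/o.shape[1])); cv2.imwrite('pics/ov_%s.png'%n,o)
E
python3 t.py; python3 - <<'E'
import cv2,numpy as np
a=cv2.imread('pics/ov_top.png');b=cv2.imread('pics/ov_scene.png')
w=max(a.shape[1],b.shape[1]);f=lambda i:cv2.copyMakeBorder(i,0,0,0,w-i.shape[1],0)
cv2.imwrite('pics/ov1.png',np.vstack([f(a),f(b)]))
E
```

```text
63.62404311826575
```

View pics/ov1.png

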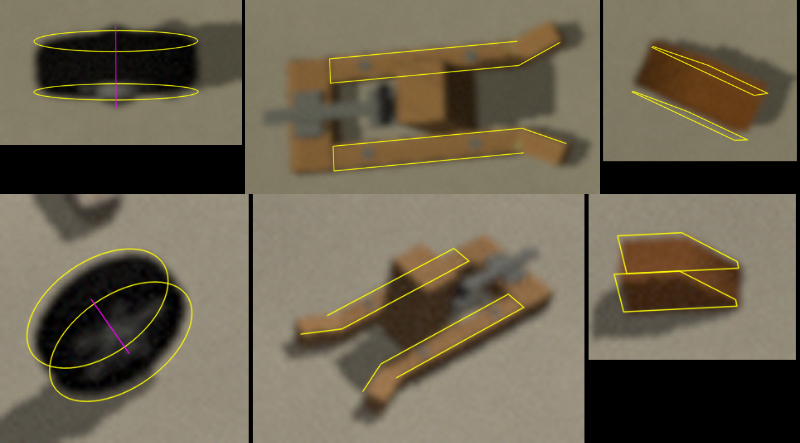

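```bash
cat > t2.py <<'E'
from ov import *
import sys
S=(.5763,.142,0,np.radians(94.5)); V=(.462,-.307,.017,np.radians(63.6))
a=draw('pics/top0.png','top',stall,S,(95,215,100,65),8,0); b=draw('pics/scene0.png','scene',stall,S,(380,170,75,55),8,0)
c=draw('pics/top0.png','top',wedge,V,(395,270,60,50),6,0); d=draw('pics/scene0.png','scene',wedge,V,(200,228,50,36),6,0)
cv2.imwrite('pics/s1.png',a);cv2.imwrite('pics/s2.png',b)
E
python3 t2.py
```

```text
(no output)
```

View pics/s1.png

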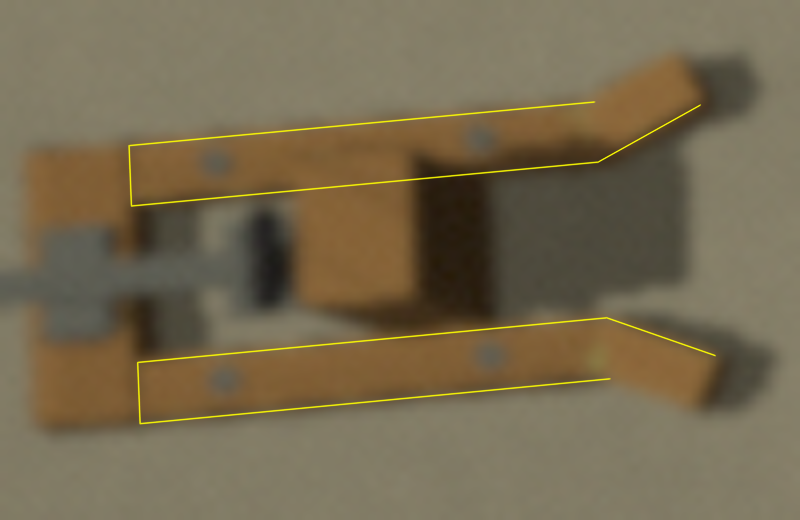

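View pics/s2.png

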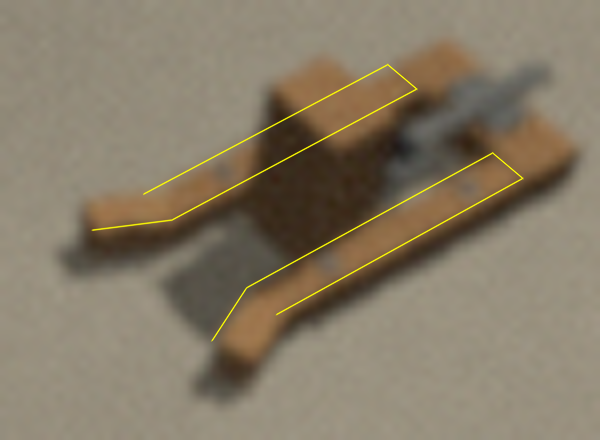

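```bash
cat > fit.py <<'E'
from ov import *
from scipy.optimize import minimize
def hullmask(ci,f,pts,sc=4,box=None):
    l,t,w,h=box; q=np.array([(proj(ci,f(np.array(p)))+.5-[l,t])*sc for p in pts]).astype(np.float32)
    m=np.zeros((h*sc,w*sc),np.uint8); cv2.fillConvexPoly(m,np.round(cv2.convexHull(q)*16).astype(np.int32),1,cv2.LINE_8,4); return m>0
wp=[(x,y,z) for y in(-.014,.014) for x,z in((-.018,-.017),(-.018,.017),(.018,.017),(.046,-.011),(.046,-.017))]
t=np.linspace(0,2*np.pi,50); hp=[(r*np.cos(a),y,r*np.sin(a)) for y,r in((-.014,.041),(-.010,.045),(.010,.045),(.014,.041)) for a in t]
def fit(cam,mask,pts,box,x0,z):
    ci=camera_info(cam); l,tt,w,h=box
    M=cv2.resize(mask[tt:tt+h,l:l+w].astype(np.float32),None,fx=4,fy=4,interpolation=cv2.INTER_CUBIC)>.5
    def c(p):
        m=hullmask(ci,T(p[0]/100,p[1]/100,z,p[2]/10),pts,4,box); return 1-(m&M).sum()/(m|M).sum()
    x=np.array([x0[0]*100,x0[1]*100,x0[2]*10])
    r=min((minimize(c,x+d,method='Nelder-Mead',options=dict(initial_simplex=x+d+np.vstack([np.zeros(3),.5*np.eye(3)]))) for d in np.array([[0,0,0],[.2,-.2,.3],[-.2,.2,-.3]])),key=lambda r:r.fun)
    return r.x[0]/100,r.x[1]/100,np.degrees(r.x[2]/10),r.fun
E
python3 - <<'E'
from fit import *
for cam,bw,bh in(('top',(398,276,54,44),(300,236,72,40)),('scene',(202,228,42,36),(270,203,56,52))):
    im=cv2.cvtColor(cv2.imread('pics/%s0.png'%cam),cv2.COLOR_BGR2RGB); hsv=cv2.cvtColor(im,cv2.COLOR_RGB2HSV)
    m=(hsv[...,1]>110)&(hsv[...,0]<25); print(cam,'wedge',fit(cam,m,wp,bw,(.462,-.3,np.radians(63.6)),.017))
    R=[r for r in trace('wheel_hub',cam)]
    for r in R:
        l,t_,w,h=r['rect']
        if abs(l+w/2-(336 if cam=='top' else 297))<10: print('wheel',fit(cam,r['region'],hp,bh,(.546,-.135,np.radians(89)),.045))
    g=(im.max(2)<(48 if cam=='top' else 55)); g=cv2.morphologyEx(g.astype(np.uint8),cv2.MORPH_CLOSE,np.ones((5,5),np.uint8)); print('wheel dark',fit(cam,g,hp,bh,(.546,-.135,np.radians(89)),.045))
ct=camera_info('top'); print('block top edge',onplane(ct,147,244,.06))
print(observe()['time'])
E
```

```text
top wedge (np.float64(0.46645750066586983), np.float64(-0.30877441698194524), np.float64(63.801151551766), np.float64(0.048393089355378005))
wheel (np.float64(0.5464427153460755), np.float64(-0.13440671264853404), np.float64(91.39222743807024), np.float64(0.0848710705054998))
wheel dark (np.float64(0.5472674204693064), np.float64(-0.1361000341682277), np.float64(90.86856369617409), np.float64(0.16353820076589864))
scene wedge (np.float64(0.4659315535606471), np.float64(-0.3057041303918994), np.float64(66.8854411702011), np.float64(0.12493606138107416))
wheel (np.float64(0.546312955538842), np.float64(-0.1339329484896089), np.float64(90.64525032318237), np.float64(0.030281868969019854))
wheel dark (np.float64(0.5462793151141845), np.float64(-0.13464814395725733), np.float64(100.70018447537059), np.float64(0.09444031615213133))
block top edge [0.56955755 0.19265959 0.06      ]
1.2
```

Call:
move_arm:
  targets: "5.5 -5.6 0 -5 1;5.6 -5.6 0 -5 1;5.5 -5.6 0 -5 1;5.6 -5.5 0 -5 1;2.6 -5.6 0 -5 1;2.6 -5.6 0 -5 1;2.6 -5.6 0 -5 1;2.6 -5.6 0 -5 1"
  newtons: 3

```text
time: 2.2
position: [0.459, 0.2999, 0.219]
ee_rot: [0.457, 0.89, 0.0, 0.0]
force: [0.5, 0.5, 0.1]
grip_width: 0.093
```

Call:
move_arm:
  targets: "2.6 -5.6 0 -5 1;0.3 -5.6 0 -5 1;0.3 -5.6 0 -5 1;0.3 -5.6 0 -5 1;0.3 -5.6 0 -5 1;0.2 -5.6 0 -5 1;0.2 -5.4 0 -5 1;0 0 0 0 1"

```text
time: 3.2
position: [0.5001, -0.0926, 0.2191]
ee_rot: [0.705, 0.709, -0.0, 0.001]
force: [0.8, 0.8, -0.1]
grip_width: 0.093
```

Call:
move_arm:
  targets: "4.6 -4.2 0 0.5 1;0 0 -4 0 1;0 0 -4 0 1;0 0 0 0 1"

```text
time: 3.7
position: [0.5448, -0.1289, 0.1365]
ee_rot: [0.699, 0.716, -0.001, -0.002]
force: [-0.4, -0.8, 0.1]
grip_width: 0.093
```

```bash
python3 - <<'E'
from h import *
for n in('scene','top'):
    im,d=grab_frame(n); save(n+'1',im)
a=cv2.imread('pics/top1.png')[140:340,240:480]; b=cv2.imread('pics/scene1.png')[120:320,200:440]
cv2.imwrite('pics/j1.png',cv2.resize(np.hstack([a,b]),None,fx=1.66,fy=1.66))
s=observe(); print(s['position'],s['force'],s['joints'])
E
```

```text
[ 0.54652656 -0.12980699  0.13931349] [0.21491726 0.85298263 0.29894933] [-0.10096807  0.53184674  0.33812433  2.06459047 -0.30633634  0.59223175
  0.47353997]
```

View pics/j1.png

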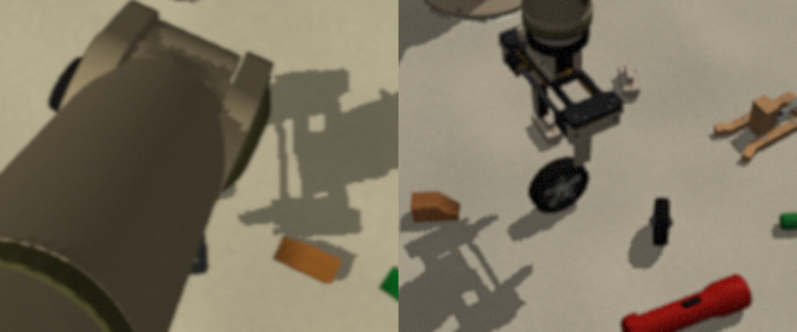

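The scene picture shows the open gripper above the large wheel at (560,185) in the crop. The arm hides the wheel in the top view. I'll straddle it and descend to axle height.

Call:
move_arm:
  targets: "0 -0.4 -3 0 1;0 0 -3 0 1;0 0 -3 0 1;0 0 -2.2 0 1;0 0 0 0 1;0 0 0 0 1"

```text
time: 4.55
position: [0.5473, -0.1344, 0.0283]
ee_rot: [0.699, 0.715, 0.001, 0.001]
force: [0.4, -0.6, 0.4]
grip_width: 0.093
```

Call:
move_arm:
  targets: "0 0 -0.2 0 0.5;0 0 0 0 0.2;0 0 0 0 0.1;0 0 0 0 0.1;0 0 0 0 0.05;0 0 0 0 0.05;0 0 0 0 0;0 0 0 0 0"
  newtons: 3

```text
time: 5.55
position: [0.546, -0.1343, 0.0246]
ee_rot: [0.699, 0.715, -0.0, -0.0]
force: [-1.3, -0.1, 0.9]
grip_width: 0.0465
```

Call:
move_arm:
  targets: "0 0 0 0 -0.05;0 0 0 0 -0.05;0 0 0 0 -0.1;0 0 0 0 -0.1;0 0 0 0 -0.1"

```text
time: 6.18
position: [0.546, -0.1343, 0.0246]
ee_rot: [0.699, 0.715, -0.0, -0.0]
force: [-2.2, 0.4, 1.0]
grip_width: 0.0454
```

```bash
cat > look.py <<'E'
from h import *
import sys
k=sys.argv[1]
im,d=grab_frame('scene'); save('scene'+k,im)
b=cv2.imread('pics/scene%s.png'%k)[120:300,200:470]
cv2.imwrite('pics/z%s.png'%k,cv2.resize(b,None,fx=2.9,fy=2.9,interpolation=cv2.INTER_CUBIC))
s=observe(); print(s['time'],s['position'],s['force'],s['grip_width'])
E
python3 look.py 2
```

```text
6.225 [ 0.54600898 -0.13428589  0.02460859] [-2.06011432  0.53574224  1.82653719] 0.04552332057014964
```

View pics/z2.png

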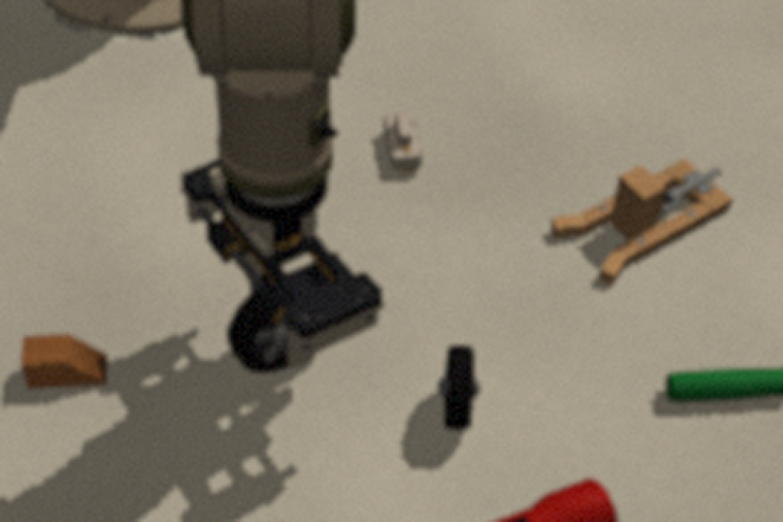

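```bash
python3 - <<'E'
import numpy as np
M=np.array([.5763,.142]);a=np.radians(94.5)
W=np.array([.546,-.1345])
ds=[.3,.7]+[1.2]*17+[.8,.4]
def path(pm):
    S=sum(ds); p=W.copy()*100; rows=[];s=0;hp=91.4
    f=lambda s: np.interp(s,[0,8,15,S-.8,S],[-3.1,pm,pm,0,0])
    for d in ds:
        h=94.5+f(s+d/2); p=p+d*np.array([np.cos(np.radians(h)),np.sin(np.radians(h))]); s+=d
        hn=94.5+f(s); rows.append((d*np.cos(np.radians(h)),d*np.sin(np.radians(h)),hn-hp)); hp=hn
    r=p/100-M; return rows,(r@[np.cos(a),np.sin(a)],r@[-np.sin(a),np.cos(a)]),p
from scipy.optimize import brentq
pm=brentq(lambda q:path(q)[1][1],-40,0); rows,e,p=path(pm); print(pm,e,p)
for r in rows: print('%.2f %.2f 0 %.1f'%r)
E
```

```text
-20.101569669617355 (np.float64(-0.05484303177584508), np.float64(-2.9542898935838687e-16)) [58.06029347  8.7326031 ]
-0.01 0.30 0 -0.6
-0.00 0.70 0 -1.5
0.04 1.20 0 -2.6
0.10 1.20 0 -2.6
0.15 1.19 0 -2.6
0.20 1.18 0 -2.6
0.25 1.17 0 -2.6
0.31 1.16 0 -2.1
0.32 1.16 0 0.0
0.32 1.16 0 0.0
0.32 1.16 0 0.0
0.32 1.16 0 0.0
0.32 1.16 0 0.0
0.32 1.16 0 1.2
0.26 1.17 0 3.5
0.19 1.18 0 3.5
0.12 1.19 0 3.5
0.04 1.20 0 3.5
-0.03 1.20 0 3.5
-0.06 0.80 0 1.2
-0.03 0.40 0 0.0
```

Call:
move_arm:
  targets: "0 0.3 0 -0.6 -0.1;0 0.7 0 -1.5 -0.1;0.04 1.2 0 -2.6 -0.1;0.1 1.2 0 -2.6 -0.1;0.15 1.2 0 -2.6 -0.1;0.2 1.2 0 -2.6 -0.1;0.25 1.2 0 -2.6 -0.1;0.3 1.2 0 -2.1 -0.1"

```text
time: 7.22
position: [0.5574, -0.0512, 0.0247]
ee_rot: [0.799, 0.602, 0.0, 0.0]
force: [0.3, -0.6, -0.2]
grip_width: 0.0457
```

```bash
python3 look.py 3
```

```text
7.275 [ 0.55797065 -0.04898764  0.02456332] [-0.07397708  3.31489555  1.83521248] 0.045412285832817346
```

View pics/z3.png

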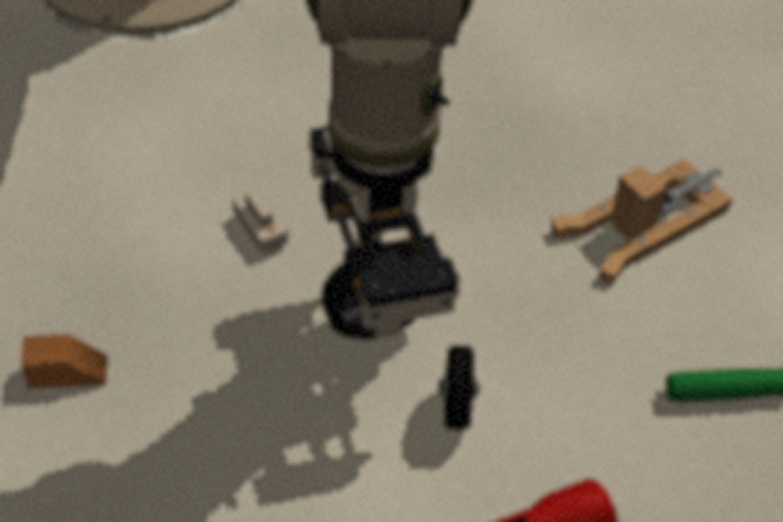

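Call:
move_arm:
  targets: "0.15 0.6 0 0 -0.1;0.3 1.1 0 0 -0.1;0.32 1.16 0 0 -0.1;0.32 1.16 0 0 -0.1;0.32 1.16 0 1.2 -0.1;0.26 1.17 0 3.5 -0.1;0.15 0.8 0 2.5 -0.1;0.05 0.4 0 1.5 -0.1"

```text
time: 8.28
position: [0.5752, 0.0238, 0.0245]
ee_rot: [0.749, 0.662, -0.0, -0.0]
force: [0.0, 0.1, -0.6]
grip_width: 0.0456
```

Call:
move_arm:
  targets: "0 0 0 0 -0.1"

```text
time: 8.4
position: [0.5751, 0.0233, 0.0246]
ee_rot: [0.75, 0.662, -0.0, -0.0]
force: [0.2, 0.3, -0.7]
grip_width: 0.0454
```

```bash
python3 look.py 4; python3 - <<'E'
from fit import *
im=cv2.imread('pics/scene4.png')
cv2.imwrite('pics/w4.png',cv2.resize(im[160:270,300:450],None,fx=5,fy=5,interpolation=cv2.INTER_CUBIC))
E
```

```text
8.45 [0.57506846 0.02290403 0.02455997] [-0.02749599 -0.13047968 -1.9130396 ] 0.045571289866506166
```

View pics/w4.png

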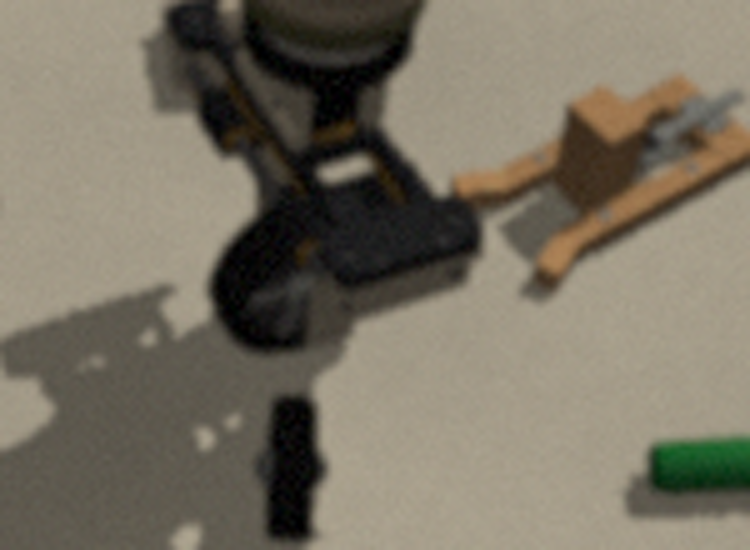

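```bash
python3 - <<'E'
from ov import *
a=draw('pics/scene4.png','scene',wheel,(.575,.023,.045,np.radians(83)),(300,160,100,80),7,0)
wheel(a,camera_info('scene'),T(.575-.01*.12,.023-.01,.045,np.radians(83)),7,np.array([300,160])) if 0 else None
cv2.imwrite('pics/w4b.png',a)
M=np.array([.5763,.142]);t=np.radians(94.5);r=np.array([.5751,.023])-M;print(r@[np.cos(t),np.sin(t)],r@[-np.sin(t),np.cos(t)])
E
```

```text
-0.11853901179936881 0.010532933192093382
```

View pics/w4b.png

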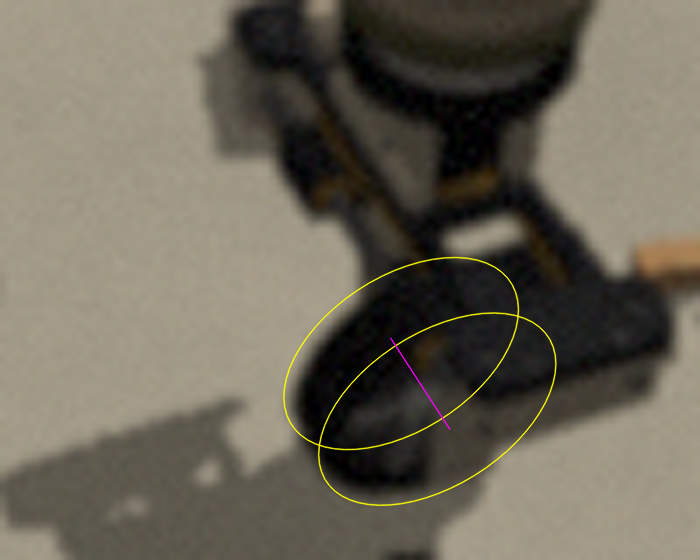

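Call:
move_arm:
  targets: "0.06 0.5 0 0 -0.1;0.11 0.9 0 0 -0.1;0.12 1 0 0 -0.1;0.12 1.2 0 2.3 -0.1;0.07 1.2 0 2.3 -0.1;0.02 1.2 0 2.3 -0.1;-0.02 1 0 2.3 -0.1;-0.04 0.6 0 2.3 -0.1"

```text
time: 9.45
position: [0.5798, 0.1001, 0.0247]
ee_rot: [0.679, 0.734, 0.0, 0.0]
force: [1.0, -0.8, -0.7]
grip_width: 0.0455
```

Call:
move_arm:
  targets: "0 0.2 0 0 -0.1;0 0 0 0 -0.1"

```text
time: 9.7
position: [0.5797, 0.101, 0.0246]
ee_rot: [0.68, 0.733, -0.0, 0.0]
force: [0.5, -0.1, -0.5]
grip_width: 0.0455
```

```bash
python3 look.py 5; python3 - <<'E'
from ov import *
s=observe();p=s['position'];q=s['ee_rot'];h=2*np.degrees(np.arctan2(q[1],q[0]));print('heading',h)
M=np.array([.5763,.142]);t=np.radians(94.5);r=p[:2]-M;print(r@[np.cos(t),np.sin(t)],r@[-np.sin(t),np.cos(t)])
a=draw('pics/scene5.png','scene',wheel,(p[0],p[1],.045,np.radians(h)),(330,150,110,80),7,0)
stall(a,camera_info('scene'),T(.5763,.142,0,t),7,np.array([330,150]))
cv2.imwrite('pics/w5.png',a)
E
```

```text
9.75 [0.57974016 0.10073247 0.02462373] [-0.16288223 -0.83743757 -0.02288051] 0.04528239039899699
heading 94.25700458264777
-0.04141022954641727 -0.00019173820906522536
```

View pics/w5.png

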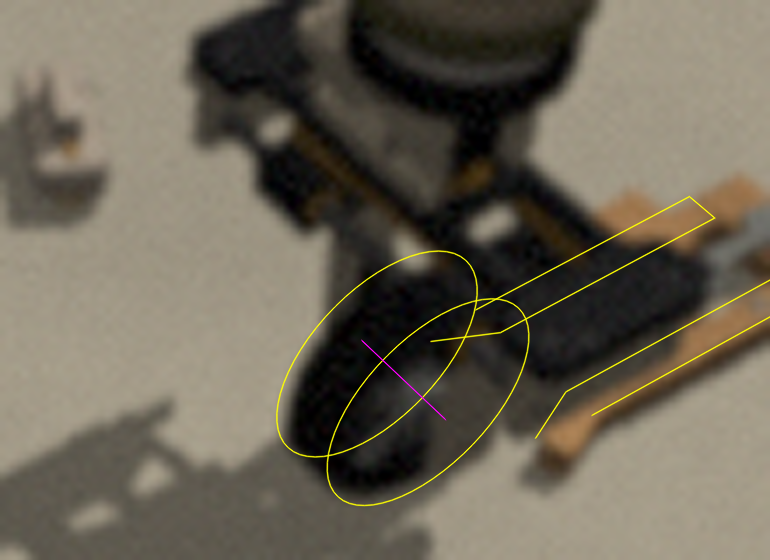

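Call:
move_arm:
  targets: "-0.04 0.5 0 0.2 -0.1;-0.06 0.8 0 0 -0.1;-0.06 0.8 0 0 -0.1;-0.06 0.8 0 0 -0.1;-0.05 0.5 0 0 -0.1;0 0.2 0 0 -0.1"

```text
time: 10.5
position: [0.577, 0.1377, 0.0247]
ee_rot: [0.679, 0.735, 0.0, 0.0]
force: [0.7, -0.5, 1.0]
grip_width: 0.0457
```

Call:
move_arm:
  targets: "-0.02 0.2 0 0 -0.1;-0.02 0.2 0 0 -0.1;-0.01 0.1 0 0 -0.1;0 0 0 0 -0.1"

```text
time: 11.0
position: [0.5766, 0.1422, 0.0246]
ee_rot: [0.679, 0.734, 0.0, 0.0]
force: [0.7, -0.3, 1.5]
grip_width: 0.0454
```

Call:
move_arm:
  targets: "-0.01 0.1 0 0 -0.1;-0.01 0.1 0 0 -0.1;-0.01 0.1 0 0 -0.1;0 0 0 0 -0.1"

```text
time: 11.5
position: [0.5763, 0.1453, 0.0246]
ee_rot: [0.679, 0.734, 0.0, 0.0]
force: [1.6, 0.6, 0.9]
grip_width: 0.0452
```

Call:
move_arm:
  targets: "-0.01 0.1 0 0 -0.1;-0.01 0.1 0 0 -0.1;0 0 0 0 -0.1"

```text
time: 11.88
position: [0.576, 0.1474, 0.0246]
ee_rot: [0.679, 0.734, 0.0, 0.0]
force: [1.8, -0.0, 1.6]
grip_width: 0.0449
```

Call:
move_arm:
  targets: "-0.01 0.1 0 0 -0.1;-0.01 0.1 0 0 -0.1;0 0 0 0 -0.1"

```text
time: 12.25
position: [0.5758, 0.1494, 0.0246]
ee_rot: [0.679, 0.734, 0.0, -0.0]
force: [1.6, 0.4, 0.8]
grip_width: 0.0457
```

Call:
move_arm:
  targets: "-0.02 0.1 0 0 -0.1;-0.02 0.1 0 0 -0.1;0 0 0 0 -0.1"

```text
time: 12.62
position: [0.5755, 0.1514, 0.0246]
ee_rot: [0.679, 0.734, 0.0, 0.0]
force: [2.4, -0.3, 1.1]
grip_width: 0.0455
```

Call:
move_arm:
  targets: "-0.02 0.1 0 0 -0.1;-0.01 0.1 0 0 -0.1;0 0 0 0 -0.1"

```text
time: 13.0
position: [0.5754, 0.1523, 0.0246]
ee_rot: [0.679, 0.734, -0.0, 0.0]
force: [3.8, -3.7, 1.0]
grip_width: 0.0452
```

```bash
python3 look.py 6; python3 - <<'E'
from ov import *
s=observe();p=s['position'];q=s['ee_rot'];h=2*np.degrees(np.arctan2(q[1],q[0]));print('heading',h,[round(observe()['force'][1],2)])
a=draw('pics/scene6.png','scene',wheel,(p[0],p[1],.045,np.radians(h)),(350,140,110,80),7,0)
stall(a,camera_info('scene'),T(.5763,.142,0,np.radians(94.5)),7,np.array([350,140]))
cv2.imwrite('pics/w6.png',a)
E
```

```text
13.05 [0.57541708 0.15237751 0.02466391] [ 2.32497313 -3.90523013  0.50120034] 0.04583083577525938
heading 94.45819857070731 [np.float64(-3.91)]
```

View pics/w6.png

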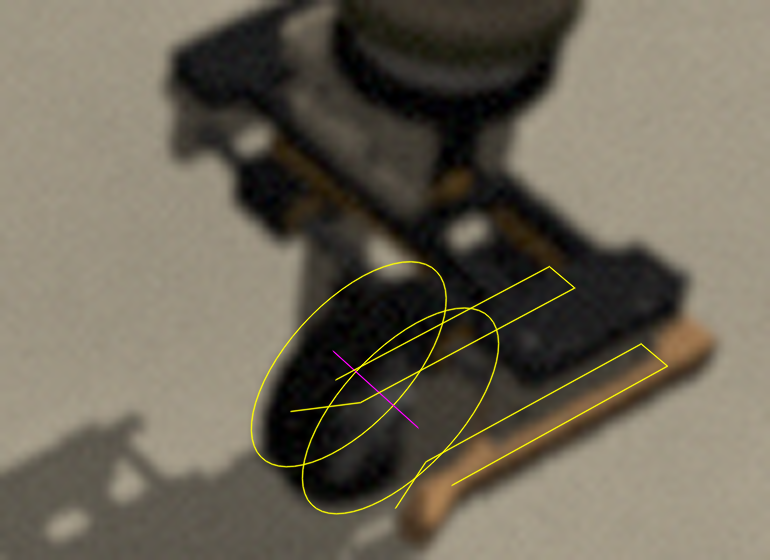

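Call:
move_arm:
  targets: "0.1 -0.05 0 0 -0.1;0 0 0 0 -0.1"

```text
time: 13.3
position: [0.5756, 0.1524, 0.0246]
ee_rot: [0.679, 0.734, -0.0, -0.0]
force: [2.4, -3.5, 2.4]
grip_width: 0.0455
```

Call:
move_arm:
  targets: "0 0 0 0 0.05;0 0 0 0 0.15;0 0 0 0 0.4;0 0 0 0 0.4;0 0 0 0 0.4"

```text
time: 13.92
position: [0.576, 0.1528, 0.0246]
ee_rot: [0.679, 0.734, -0.0, -0.0]
force: [-0.4, 0.4, 0.7]
grip_width: 0.065
```

```bash
python3 look.py 7
```

```text
13.975 [0.57605184 0.15271712 0.02461127] [-0.08288723  0.26538966  0.2709401 ] 0.06513777063974434
```

View pics/z7.png

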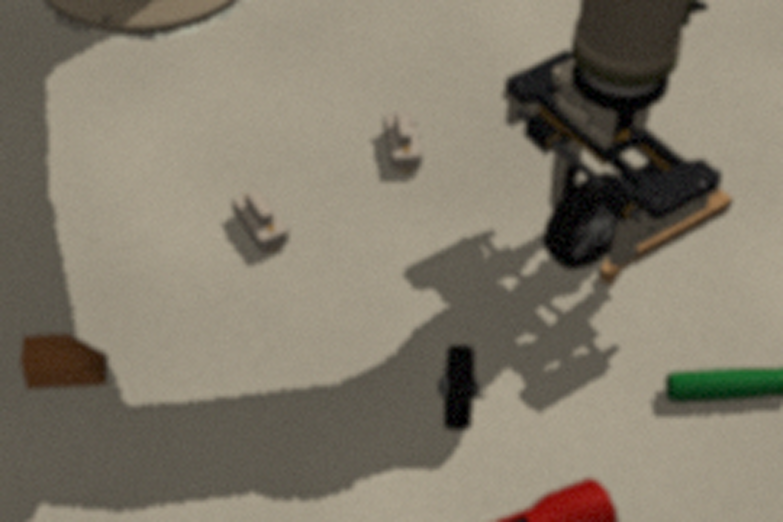

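The wheel stands upright in the stall, free of the fingers, at about (580,225) in the zoom. Now I go for the wedge.

Call:
move_arm:
  targets: "0 0 1 0 0.4;0 0 3 0 0.4;0 0 4 0 0.4;0 0 4 0 0.3;-1.2 -5 1 -4 0.2;-1.3 -5.2 0 -4 0.2;-1.3 -5.2 0 -4 0.2;-1.3 -5.2 0 -4 0.2"

```text
time: 14.98
position: [0.5246, -0.0548, 0.1555]
ee_rot: [0.775, 0.632, 0.0, 0.0]
force: [-0.0, -0.7, 0.2]
grip_width: 0.0561
```

Call:
move_arm:
  targets: "-1.3 -5.2 0 -4 0.2;-1.3 -5.2 0 -4 0.2;-1.3 -5.2 0 -4 0.2;-1.2 -5 0 -2.5 0.2;-0.5 -3 0 0 0.2;0 0 0 0 0.2"

```text
time: 15.72
position: [0.4682, -0.292, 0.1555]
ee_rot: [0.849, 0.528, 0.0, 0.001]
force: [0.1, 0.4, -0.7]
grip_width: 0.0556
```

```bash
python3 - <<'E'
from fit import *
for n in('scene','top'):
    im,d=grab_frame(n); save(n+'8',im)
s=observe();q=s['ee_rot'];print(s['time'],s['position'],2*np.degrees(np.arctan2(q[1],q[0])),s['grip_width'])
a=cv2.imread('pics/top8.png')[200:340,80:500]; b=cv2.imread('pics/scene8.png')[150:290,140:460]
a=cv2.resize(a,None,fx=1.7,fy=1.7); b=cv2.resize(b,None,fx=1.7,fy=1.7)
cv2.imwrite('pics/j8.png',np.vstack([a,cv2.copyMakeBorder(b,0,0,0,a.shape[1]-b.shape[1],0)]))
E
```

```text
15.825 [ 0.46903412 -0.28893447  0.15492545] 63.980279591840976 0.05583516609374294
```

View pics/j8.png

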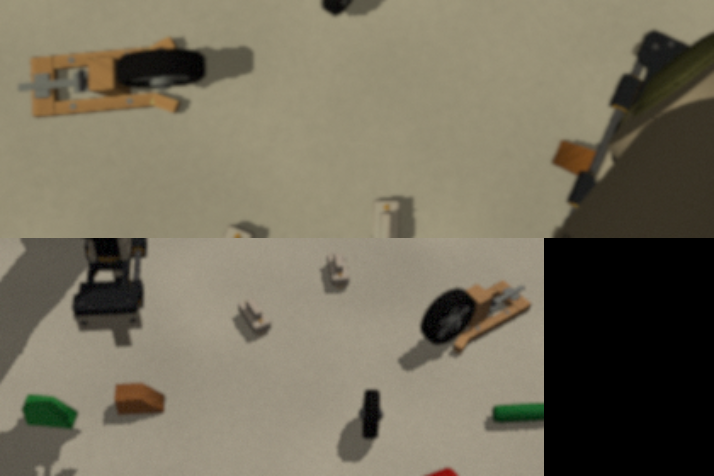

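```bash
python3 - <<'E'
from fit import *
M=np.array([.5763,.142]);t=np.radians(94.5)
for cam,bh,c in(('top',(145,220,62,38),180),('scene',(380,172,52,48),405)):
    for r in trace('wheel_hub',cam):
        l,t_,w,h=r['rect']
        if abs(l+w/2-c)<25:
            f=fit(cam,r['region'],hp,bh,(.576,.152,t),.045); d=np.array(f[:2])-M; print(cam,r['p'],r['rect'],f,'stall',d@[np.cos(t),np.sin(t)],d@[-np.sin(t),np.cos(t)])
a=draw('pics/top8.png','top',wheel,(.5755,.1525,.045,t),(90,210,130,70),6,0)
stall(a,camera_info('top'),T(.5763,.142,0,t),6,np.array([90,210]));cv2.imwrite('pics/w8.png',a)
E
```

```text
top 0.84 [147.7, 228.7, 52.4, 28.6] (np.float64(0.5784013415635492), np.float64(0.14998235913240546), np.float64(95.11930877504265), np.float64(0.04184973637961331)) stall 0.007792882824286545 -0.002721152508099439
scene 0.64 [389.0, 179.8, 28.5, 33.8] (np.float64(0.5782640548823241), np.float64(0.1507545593938223), np.float64(97.62534812743421), np.float64(0.03520166786945711)) stall 0.008573474038870632 -0.0026448751701270774
```

View pics/w8.png

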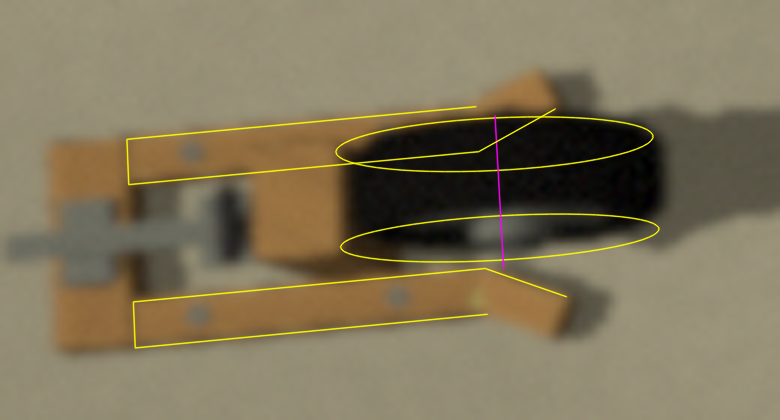

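Call:
move_arm:
  targets: "-0.3 -1.8 -2 0.6 0.2;0 0 -4 0 0.2;0 0 -4 0 0.2;0 0 -3 0 0.2;0 0 -1.6 0 0.2;0 0 0 0 0.2"

```text
time: 16.68
position: [0.466, -0.3066, 0.0081]
ee_rot: [0.845, 0.535, -0.0, -0.001]
force: [0.1, -0.5, 0.1]
grip_width: 0.0556
```

```bash
python3 look.py 9; python3 -c "
import cv2;b=cv2.imread('pics/scene9.png')[180:290,150:290];cv2.imwrite('pics/q9.png',cv2.resize(b,None,fx=5,fy=5,interpolation=cv2.INTER_CUBIC))"
```

```text
16.725 [ 0.46634227 -0.30699554  0.00890036] [ 0.57797645 -0.25677597  0.88824255] 0.055966498970830066
```

View pics/q9.png

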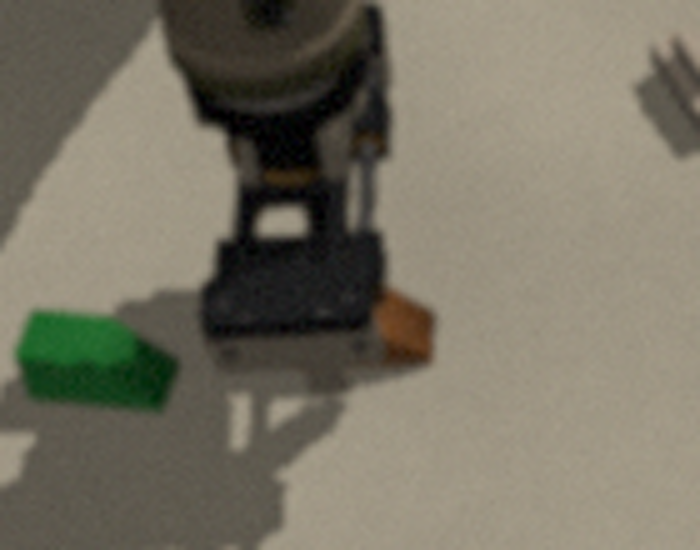

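Call:
move_arm:
  targets: "0 0 -0.4 0 0.2;0 0 0 0 -0.2;0 0 0 0 -0.6;0 0 0 0 -1;0 0 0 0 -1;0 0 0 0 -1"
  newtons: 20

```text
time: 17.48
position: [0.4662, -0.3073, 0.0048]
ee_rot: [0.845, 0.534, 0.0, 0.0]
force: [-1.3, 0.5, 5.0]
grip_width: 0.0279
```

Call:
move_arm:
  targets: "0 0 1 0 -1;0 0 3 0 -1;0 0 2 0 -1;1.7 5 0 4 -1;1.7 5 0 4 -1;1.7 5 0 4 -1;1.7 5 0 4 -1;1.7 5 0 4 -1"

```text
time: 18.48
position: [0.5515, -0.0557, 0.0651]
ee_rot: [0.739, 0.674, 0.0, 0.0]
force: [0.8, 0.3, -1.3]
grip_width: 0.0283
```

Call:
move_arm:
  targets: "1.7 5 0 4 -1;1.7 4.3 0 4 -1;0 0.6 0 2 -1;0 0 0 0 -1;0 0 0 0 -1"

```text
time: 19.1
position: [0.5846, 0.0398, 0.0649]
ee_rot: [0.679, 0.734, -0.0, 0.0]
force: [0.2, 0.3, -0.3]
grip_width: 0.0279
```

```bash
python3 look.py 10; python3 - <<'E'
from h import *
im,d=grab_frame('top');save('top10',im)
s=observe();q=s['ee_rot'];print(s['time'],s['position'],2*np.degrees(np.arctan2(q[1],q[0])),s['grip_width'])
E
```

```text
19.15 [0.58471353 0.03985153 0.06484374] [ 0.13782696 -0.7172197  -1.25323576] 0.02823266804522307
19.2 [0.58482865 0.04000366 0.06483872] 94.4398792106459 0.02783370260676941
```

View pics/z10.png

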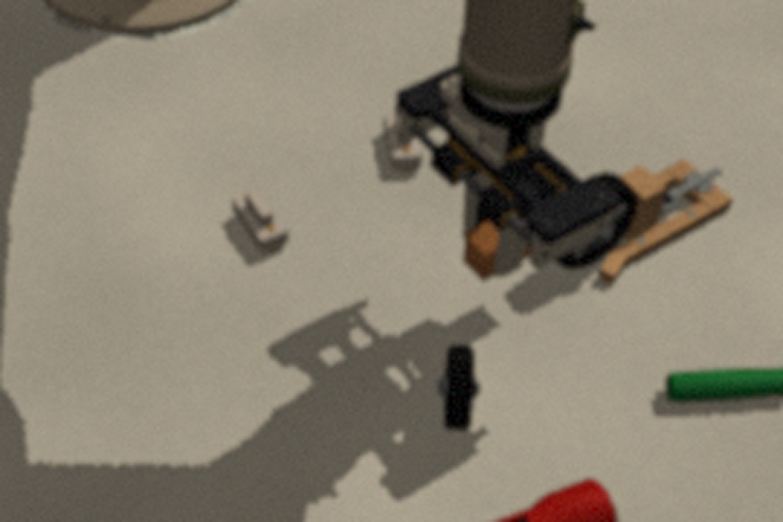

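Call:
move_arm:
  targets: "0 0 -3 0 -1;0 0 -2 0 -1;0 0 -0.7 0 -1;0 0 -0.2 0 -1;0 0 -0.1 0 -1;0 0 0 0 -1"

```text
time: 19.95
position: [0.5854, 0.0417, 0.0052]
ee_rot: [0.678, 0.735, 0.0, 0.0]
force: [0.7, -0.4, -1.2]
grip_width: 0.0278
```

Call:
move_arm:
  targets: "-0.04 0.5 0 0 -1;-0.06 0.8 0 0 -1;-0.06 0.8 0 0 -1;-0.05 0.6 0 0 -1;-0.03 0.4 0 0 -1;0 0 0 0 -1"

```text
time: 20.7
position: [0.5829, 0.0733, 0.0049]
ee_rot: [0.678, 0.735, 0.0, 0.0]
force: [-1.1, 0.7, 5.0]
grip_width: 0.0283
```

```bash
python3 look.py 11; python3 - <<'E'
from ov import *
s=observe();p=s['position'];q=s['ee_rot'];h=np.arctan2(q[1],q[0])*2
b=(350,150,90,75)
a=draw('pics/scene11.png','scene',wedge,(p[0],p[1],.017,h),b,8,0)
cv2.imwrite('pics/w11.png',a)
E
```

```text
20.75 [0.58291171 0.07332887 0.00485562] [0.22918237 0.56941488 5.00068918] 0.027725610520693098
```

View pics/w11.png

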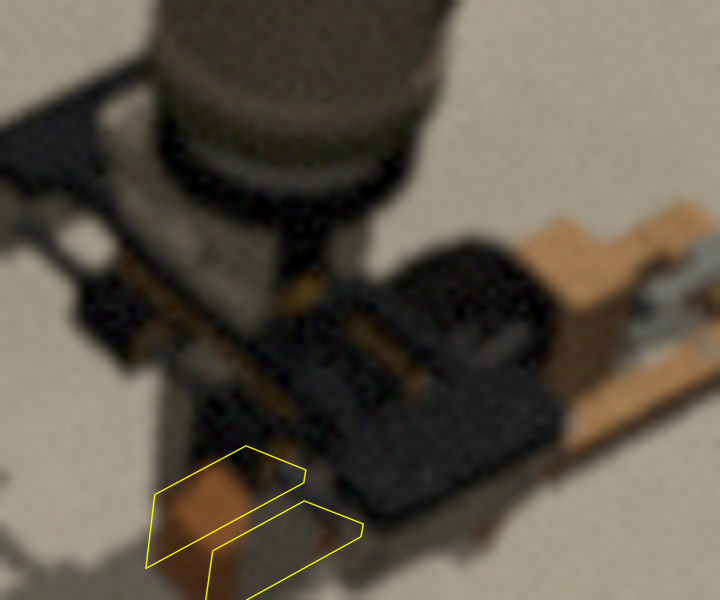

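Call:
move_arm:
  targets: "-0.01 0.1 0.03 0 -1;-0.01 0.1 0 0 -1;-0.01 0.1 0 0 -1;0 0 0 0 -1"

```text
time: 21.25
position: [0.5823, 0.0757, 0.0049]
ee_rot: [0.678, 0.735, -0.0, -0.0]
force: [0.1, -1.0, 2.3]
grip_width: 0.028
```

Call:
move_arm:
  targets: "-0.01 0.1 0 0 -1;-0.01 0.1 0 0 -1;0 0 0 0 -1"

```text
time: 21.62
position: [0.5821, 0.078, 0.0049]
ee_rot: [0.678, 0.735, -0.0, -0.0]
force: [0.5, 0.4, 1.3]
grip_width: 0.0278
```

Call:
move_arm:
  targets: "-0.01 0.1 0 0 -1;0 0 0 0 -1"

```text
time: 21.88
position: [0.582, 0.0789, 0.0049]
ee_rot: [0.678, 0.735, -0.0, -0.0]
force: [-1.3, 0.2, 0.3]
grip_width: 0.0279
```

Call:
move_arm:
  targets: "-0.01 0.1 0 0 -1;0 0 0 0 -1"

```text
time: 22.12
position: [0.582, 0.0791, 0.0049]
ee_rot: [0.678, 0.735, -0.0, 0.0]
force: [-0.6, -2.9, 0.6]
grip_width: 0.0276
```

Call:
move_arm:
  targets: "-0.01 0.1 0 0 -1;0 0 0 0 -1"

```text
time: 22.38
position: [0.582, 0.0792, 0.0049]
ee_rot: [0.679, 0.735, -0.0, 0.001]
force: [1.2, -6.3, 1.6]
grip_width: 0.028
```

Call:
move_arm:
  targets: "-0.01 0.1 0 0 -1;0 0 0 0 -1"

```text
time: 22.62
position: [0.5819, 0.0792, 0.005]
ee_rot: [0.679, 0.734, -0.001, 0.001]
force: [0.2, -10.4, 0.6]
grip_width: 0.0281
```

Call:
move_arm:
  targets: "0 0 0 0 -1;0 0 0 0 -1;0 0 0 0 -1"

```text
time: 23.0
position: [0.5819, 0.0792, 0.005]
ee_rot: [0.679, 0.734, -0.001, 0.001]
force: [0.2, -9.6, 0.8]
grip_width: 0.0278
```

Call:
move_arm:
  targets: "0 0 0 0 -1"

```text
time: 23.12
position: [0.582, 0.0792, 0.005]
ee_rot: [0.679, 0.734, -0.001, 0.001]
force: [-0.2, -9.4, 1.2]
grip_width: 0.028
```

Call:
move_arm:
  targets: "0 0 0 0 -0.3;0 0 0 0 -0.2;0 0 0 0 0;0 0 0 0 0.1;0 0 0 0 0.1;0 0 0 0 0.1"

```text
time: 23.88
position: [0.5818, 0.0817, 0.0049]
ee_rot: [0.678, 0.735, 0.0, 0.0]
force: [0.6, -0.7, 0.1]
grip_width: 0.0513
```

```bash
python3 look.py 12
```

```text
23.925 [0.58180549 0.08169025 0.00492657] [ 0.22639828 -0.03360127  0.31828166] 0.05114020058514095
```

View pics/z12.png

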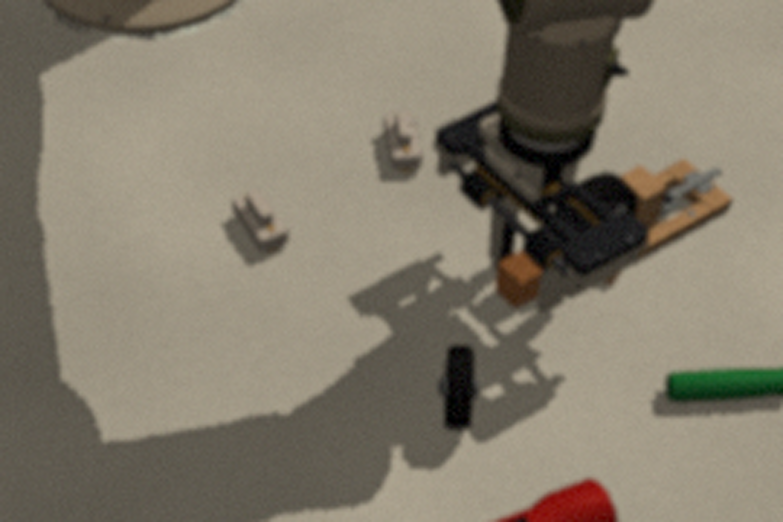

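The wedge sits behind the wheel and the fingers are open. I'll lift straight up, back away and check.

Call:
move_arm:
  targets: "0 0 1 0 0.1;0 0 3 0 0.1;0 0 4 0 0.1;0 0 4 0 0.1;0 -3 2 0 0.1;-1 -6 0 0 0.1;-1 -6 0 0 0.1;-1 -6 0 0 0.1"

```text
time: 24.92
position: [0.5506, -0.1315, 0.1452]
ee_rot: [0.678, 0.735, -0.0, 0.0]
force: [0.8, 0.3, 0.4]
grip_width: 0.0512
```

Call:
move_arm:
  targets: "-1 -5 0 0 0.1;0 0 0 0 0.1"

```text
time: 25.18
position: [0.5394, -0.1847, 0.1455]
ee_rot: [0.681, 0.732, -0.001, 0.001]
force: [-0.4, 0.6, -0.5]
grip_width: 0.0511
```

```bash
python3 - <<'E'
from fit import *
M=np.array([.5763,.142]);t=np.radians(94.5); R=np.array([[np.cos(t),np.sin(t)],[-np.sin(t),np.cos(t)]])
for n in('scene','top'):
    im,d=grab_frame(n); save(n+'13',im); hsv=cv2.cvtColor(im,cv2.COLOR_RGB2HSV)
    ci=camera_info(n); res={}
    for q,c,pts,z,g in(('wheel_hub',(.577,.151,.045),hp,.045,t),('wedge_mid',(.582,.08,.017),wp,.017,t)):
        uv=proj(ci,np.array(c)); box=(int(uv[0]-35),int(uv[1]-30),70,60)
        for r in trace(q,n):
            l,t_,w,h=r['rect']
            if np.hypot(l+w/2-uv[0],t_+h/2-uv[1])<16:
                f=fit(n,r['region'],pts,box,(c[0],c[1],g),z); d_=R@(np.array(f[:2])-M); print(n,q,round(r['p'],2),np.round(f,4),'stall',np.round(d_,4)); res[q]=d_
    if len(res)==2: print('dist',np.linalg.norm(res['wheel_hub']-res['wedge_mid']))
s=observe();print(s['time'],s['position'])
a=cv2.imread('pics/top13.png')[200:290,80:260]; b=cv2.imread('pics/scene13.png')[150:250,330:470]
a=cv2.resize(a,None,fx=4,fy=4,interpolation=cv2.INTER_CUBIC); b=cv2.resize(b,(340,240),interpolation=cv2.INTER_CUBIC)
cv2.imwrite('pics/j13.png',np.vstack([a,cv2.copyMakeBorder(b,0,0,0,a.shape[1]-b.shape[1],0)]))
E
```

```text
scene wheel_hub 0.59 [5.77900e-01 1.50100e-01 9.57168e+01 4.34000e-02] stall [ 0.008  -0.0022]
scene wedge_mid 0.89 [5.81400e-01 8.03000e-02 9.66064e+01 1.15500e-01] stall [-0.0619 -0.0002]
dist 0.06988427502915166
top wheel_hub 0.89 [5.780e-01 1.502e-01 9.492e+01 5.510e-02] stall [ 0.008  -0.0024]
top wedge_mid 0.92 [5.83100e-01 7.88000e-02 9.39644e+01 2.19300e-01] stall [-0.0635 -0.0018]
dist 0.07158505846726028
25.475 [ 0.54204258 -0.17700065  0.14479059]
```

View pics/j13.png

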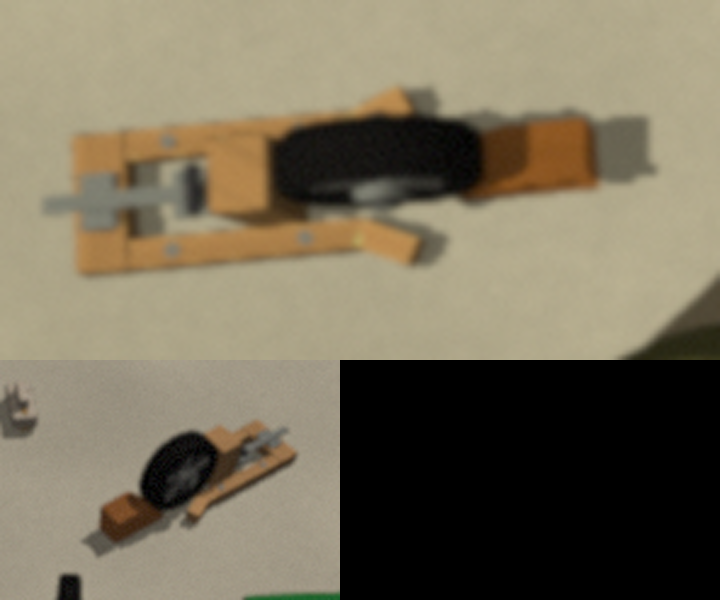

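View pics/top13.png

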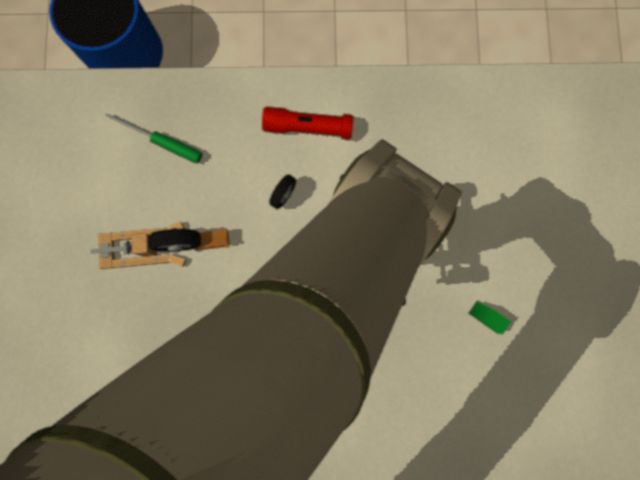

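The top and scene views show the wheel upright in the stall against the block. The wedge is flat and in line behind it, and the bystanders in view look unmoved. Handing in.

```bash
python3 -c "
from workcell import *
print(close_job())"
```

```text
the job is handed in; nothing more can be done
None
```

The spare wheel is in the stall, held between the wedge and the stop block, and I handed the job in at about 25.5 s. No verdict is reported.

- **Wheel:** I pinched it at the axle caps with 3 N and rolled it upright along a curved path into the stall. The stop block was felt at about 4 N, with the fingers about 10 mm inside the mouth. By the path length the wheel turned about 3.6 rad before the last stretch. I did not measure its turning angle directly.
- **Wedge:** I set the wooden wedge behind the tyre, thin end first, and pushed until the force read 9.4–10.4 N. I held that for about 0.5 s, then let go and backed off.

**Last checks, from both cameras**
- The wheel centre is 8.0 mm inside the mouth and 2.3 mm off the middle, with the axle square to about 1°.
- The wedge is 0–2 mm off the middle and within about 2° in line. It was 70 mm from the wheel centre in one view and 71.6 mm in the other.
- The torch, screwdriver and one fuse carrier look unmoved by eye. The arm hid the other carrier in the last top picture, but it looked in place in the one before.

**Disagreements**
- The fingers placed the wheel about 2 mm deeper than the cameras did.
- The wedge outline fit was loose in the top view because the wheel covers its toe.

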